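# Throw the push clamp of a video sled with an extension bar

### The arm

A 6-joint arm with a two-finger parallel gripper is mounted at the origin on the work surface. World frame = base frame: x ahead of the robot, y to its left, z up, the work surface at z = 0. Lengths are in m, angles in rad, forces in N, time in s.
With the tool pointing down it reaches from about 0.325 to 0.875 m from the base axis. Payload 4.4 kg.
Tool frame: the origin (TCP) lies midway between the tips of the shut fingers; the grasp point (between the pads) lies r.grip_point_offset behind it (r.grip_point_offset is the distance from the TCP to the grasp point, in m); x points along the fingers, z is the direction in which the jaws open and shut, and the axes are right-handed (so a half turn about x gives the same grasp; the last joint's range is limited). The gripper opens to 85 mm and grips with 20 to 120 N. Pads are 22 mm wide; open, the fingers measure 114 mm over their backs; the gripper's body (76 mm by 85 mm) begins 54 mm behind the grasp point. The pads swing forward as they close: fully open they stand 13 mm farther back than shut.
Start: joints at [1.077, 0.207, 1.542, -0, 1.393, -0.15], TCP at [0.193, 0.542, 0.231] pointing down, gripper open.
Joint ranges: [-2.73, 2.73], [-0.86, 2.22], [0.23, 2.46], [-1.11, 4.25], [0.08, 2.63], [-2.82, 2.82]. Speed limits (rad/s): [2.79, 2.79, 3.14, 3.14, 3.14, 3.14].

### API

Orientations are given as a unit quaternion [x, y, z, w].
In Python, from cell import r, eyes, job gives the robot as it stands.
- The arm moves only by the tool step_arm, never from a script. Its argument "increments" is a list of rows, each a list of 3 entries, a list of its own where there are three numbers: the shift along the world's x, y, z in units of 0.1 m (1.0 is 0.1 m), then the turn, a rotation vector about the world's x, y, z in units of 180 degrees (1.0 is 180 degrees), then the closure, from -1 (fully open) to 1 (shut). In form: [[[tx, ty, tz], [ax, ay, az], hand], ...]. A call has 1 to 5 rows; each row is the pose to reach, as a shift and turn from the pose measured when the call began, turning the shorter way round; what a row does not reach only later rows make up. A row lasts 1/8 s, in which the tool goes at most 62.5 mm and 10.7 degrees, less where a joint would pass 70% of its speed; a pose out of reach is approached as far as the arm can. A call with a number of a shift or a turn outside -1 to 1 is refused whole. A call with a gripper value outside its range is refused whole. The fingers move at their own pace and stop on an object; the grip force is fixed at half the most. Time passes only in rows, so rows that repeat a pose let the fingers close. It gives the time, the measured TCP pose, the force and the opening at its end, in the units of the state.
- r.state(): the state, without advancing time (a new reading comes with each control period).
- eyes.capture(name): name is "side" or "top"; returns a dict with "image" (400x640x3 uint8, red, green, blue), "intrinsics" (3x3 intrinsics, pixels), "dist" ([k1, k2, p1, p2, k3] as OpenCV has them; the pictures are not rectified), "world_from_camera" (4x4, takes a point from camera to world coordinates). Camera axes: x right, y up, looking along -z (the intrinsics and any distortion apply to the point x, -y, -z); pixel columns grow to the right and rows downward; lengths in m; the calibration is good to about 2 mm. A picture is of the moment at which its call begins. There is no depth.
- job.close_job(): hands the job in, once; it reports no verdict.
The state is a dict: "time_s": time; "q": joint angles; "qd": joint speeds; "joint_efforts": joint torques, N m; "ee_pos": TCP position; "tcp_rot": TCP orientation; "force": force on the tool from outside, world axes, zero at the start; "torque": the same for the moment, N m; "grip_width": finger opening in m.
Only numpy, scipy, OpenCV 4.12 (cv2) and the standard library are available. Lean on these libraries where they do the work, as an engineer would, in place of code of your own. Each camera call takes 0.05 s, during which the arm holds its last target. There are 200 camera calls.

### The job

Lock the video unit on its sled: pick up the steel extension bar from the table, slip its open socket all the way onto the clamp's short stub lever, and swing the lever past its dead point until it is fully home, hard against its stop. Then draw the bar off and lay it flat on the table, leaving the lever home and everything else where it is. Move the lever only with the bar, never with the gripper, and do not wrench it: the clamp stands on a rubber mount, and a push of more than about 25 N at the middle of the bar can tear it.

Things in the scene. Friction and masses are not known exactly. Their poses are not given: they have to be found in the camera images.
- pivot (a point): Vertical pivot axis of the clamp's lever, at the height of the stub's centre line (70 mm above the table). Its frame turns with the lever: x points level from the pivot out along the stub, z up. The steel clamp stands on the sled's robot side and pushes a rubber-tipped plunger against the video unit.
- sled: Fixed black, aluminium-edged sled, plate 370 x 360 mm and 20 mm thick; origin on the table under the lever's pivot, x away from the robot. The plate reaches 60 mm from the pivot towards the robot; the video unit (300 mm wide, 110 mm high) begins 120 mm beyond the pivot.
- stub_tip (a point): Free tip of the lever's stub: a level round steel pin, 12 mm thick with a round end, 70 mm above the table. The tip is 85 mm from the pivot; a square 26 mm shoulder ends 30 mm from the pivot, so 55 mm of pin is free. At the start it points roughly towards the robot and to its right. Too short and stiff to move by hand.
- lever (a joint): Angle of the lever on its mount (rad): 0 open, growing clockwise seen from above (the stub goes from the robot's right to its left). Starts at about 0.14 to 0.26. Resistance: about 2 N m at 0.65, then falling; dead point 1.12, hard stop (home) 1.19. Let go before the dead point it springs back; past it, pivot friction of 0.5 N m holds it where it is left, so it must be pressed home.
- mount (a joint): Twist of the clamp's rubber mount about the pivot axis (rad), 0 at rest, positive in the sense of the throw: 0.0067 rad per N m of torque on the lever. It tears at 0.030 (4.5 N m, or 29 N across the middle of a seated bar). The stub turns with it.
- bar_mid (a point): Centre of the extension bar: straight steel bar 240 mm long, 24 mm high, about 0.4 kg, lying on the table (centre 12 mm up), balanced within 10 mm of here. x points along it to the socket end. The shank is 20 mm wide, its far end in a black rubber sleeve; the last 60 mm at the socket end is a 24 mm wide tube. Grip it here across its width. Fully on, this point is 150 mm from the pivot.
- bar_mouth (a point): Middle of the open mouth of the bar's socket, 120 mm along +x from the bar's centre; same axes. The square hole is 16 mm wide and high and 60 mm deep: 2 mm of play all round on the 12 mm stub, so that the bar sits askew by up to about 0.1 rad under load.
- beltpack_mid (a point): Bystander: centre of a black intercom beltpack, 100 x 75 x 34 mm, lying on the table. It and the bar lie one to the robot's left and one to its right, either way round. Leave it alone.
- tape: Bystander: grey roll of tape, 90 mm across, 48 mm high, standing flat on the table; origin under its centre. Leave it alone.
- radio: Bystander: black handheld radio, 120 x 56 x 32 mm with a 90 mm aerial along its x, lying on the table; origin under the middle of its case. Leave it alone.
Mind the look-alikes: they are no part of the job. Of the things that look like the part that bears bar_mid, take the one that is farthest to the robot's right at the start.

How it is judged:
On the way, in this order (a step that is already met when the one before it is completed fails the run):
1. the bar's socket is on the stub (mouth within 45 mm of the pivot) with the lever still before its dead point (x of bar_mouth in the frame of pivot between 0.02 and 0.045 m and y of bar_mouth in the frame of pivot between -0.008 and 0.008 m and z of bar_mouth in the frame of pivot between -0.008 and 0.008 m and value of joint lever below 1 rad), for 0.2 s.
2. the lever is thrown home (at least 1.165 rad) with the bar still on the stub (x of bar_mouth in the frame of pivot between 0.02 and 0.045 m and y of bar_mouth in the frame of pivot between -0.008 and 0.008 m and z of bar_mouth in the frame of pivot between -0.008 and 0.008 m and value of joint lever above 1.165 rad), for 0.2 s.
At the end, for the whole second after the job is handed in: The lever is home (joint at least 1.165 rad, stop at 1.19), and the bar lies flat and still on the table itself (its centre below 18 mm), off the clamp, with everything let go (value of joint lever above 1.165 rad and height (world z) of bar_mid between 0.005 and 0.018 m and angle between bar_mid's own x axis and vertical above 1.5 rad and linear speed of bar below 0.02 m/s); the robot touches nothing.
It fails at once if the robot pushes the lever itself (over 3 N) (contact force between any of the arm, the fingers and lever above 3 N).
It fails at once if the rubber mount is twisted by over 0.030 rad either way (over 4.5 N m) (value of joint mount above 0.03 rad or value of joint mount below -0.03 rad).
It fails at once if a bystander is moved by over 25 mm (distance of any of beltpack_mid, tape, radio from where it was at the start of the episode above 0.025 m).
It also fails if it takes over 72 s, if anything falls off the work surface, if the arm or the gripper's body presses on something with over 40 N, if the wrist force passes 120 N, or if a joint passes its speed limit or range.

## Working session

There is one attempt and no reset: what is moved stays moved. The work goes in short steps, Python scripts to look and compute and a tool call to move; the robot and the scene stay as the last step left them, time stands still between calls to the robot, and variables do not carry over. Pictures are saved under pics/ and viewed, on a budget of 10 in all, crops included, one or two more only if the job needs it, and the job is handed in when it is done.

Besides the shell and the picture viewer there is one more tool, called as name(argument=value, ...) on one line, values as JSON. step_arm: Moves the arm, as the interface text tells. Shifts and turns lie within -1 to 1; 1 stands for 0.1 m of shift or 180 degrees of turn. Its arguments: {"type":"object","properties":{"increments":{"type":"array","items":{"type":"array"}}},"required":["increments"]}

```bash
mkdir -p pics; ls; cat > h.py <<'E'
import numpy as np,cv2
from cell import r,eyes,job
def snap(cam,fn,crop=None,scale=1):
    c=eyes.capture(cam);im=c["image"]
    if crop: x0,y0,x1,y1=crop; im=im[y0:y1,x0:x1]
    if scale!=1: im=cv2.resize(im,None,fx=scale,fy=scale,interpolation=cv2.INTER_CUBIC)
    cv2.imwrite("pics/"+fn,im[...,::-1]); return c
def px2w(c,uv,z):
    p=cv2.undistortPoints(np.array(uv,float).reshape(-1,1,2),np.array(c["intrinsics"]),np.array(c["dist"])).reshape(-1,2)
    T=np.array(c["world_from_camera"]);d=np.c_[p[:,0],-p[:,1],-np.ones(len(p))]@T[:3,:3].T
    return T[:3,3]+d*((z-T[2,3])/d[:,2])[:,None]
def w2px(c,P):
    T=np.array(c["world_from_camera"]);q=(np.array(P,float).reshape(-1,3)-T[:3,3])@T[:3,:3]
    q=q*[1,-1,-1]
    return cv2.projectPoints(q,np.zeros(3),np.zeros(3),np.array(c["intrinsics"]),np.array(c["dist"]))[0].reshape(-1,2)
E
python3 - <<'E'
from h import *
a=snap("top","top0.png");b=snap("side","side0.png")
for c in(a,b): print(np.round(c["world_from_camera"],3),np.round(c["intrinsics"],1),c["dist"])
print(r.state(),r.grip_point_offset)
E
```

```text
pics
[[ 0.002  0.994 -0.11   0.451]
 [-1.     0.    -0.013  0.096]
 [-0.013  0.11   0.994  1.281]
 [ 0.     0.     0.     1.   ]] [[370.    0.  321.8]
 [  0.  370.  196.8]
 [  0.    0.    1. ]] [-0.01714701  0.          0.          0.          0.        ]
[[-0.932  0.215 -0.291  0.124]
 [-0.362 -0.57   0.737  1.219]
 [-0.007  0.793  0.61   1.013]
 [ 0.     0.     0.     1.   ]] [[424.    0.  317.7]
 [  0.  424.  203. ]
 [  0.    0.    1. ]] [-0.01097313  0.          0.          0.          0.        ]
{'time_s': 0.1, 'q': array([ 1.07747760e+00,  2.07396784e-01,  1.54284931e+00,  9.63108632e-06,
        1.39348797e+00, -1.50501344e-01]), 'qd': array([-0.00012996, -0.0011432 , -0.00455159, -0.00155441, -0.00041238,
       -0.00011108]), 'joint_efforts': array([-1.09278364e-03, -3.84092510e+01, -2.92550272e+01, -3.15929456e-04,
        4.87251644e-03, -1.63086526e-05]), 'ee_pos': array([0.19295575, 0.54091661, 0.23018854]), 'tcp_rot': array([-0.4077222 ,  0.57863676,  0.40705124,  0.57727931]), 'force': array([-0.61377568,  0.31645907,  0.69947652]), 'torque': array([ 0.01095988, -0.02476387,  0.01330782]), 'grip_width': 0.08527365406506322} 0.0187
```

View pics/top0.png

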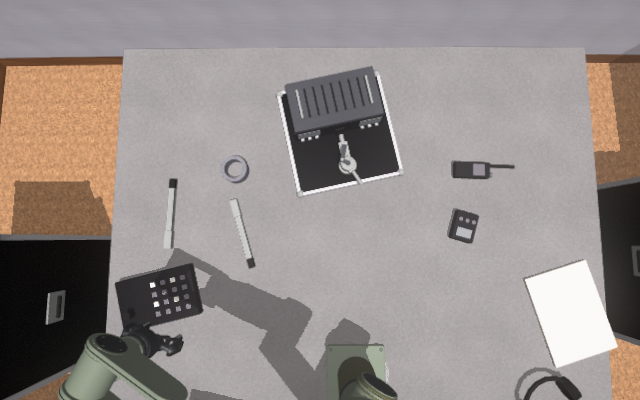

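View pics/side0.png

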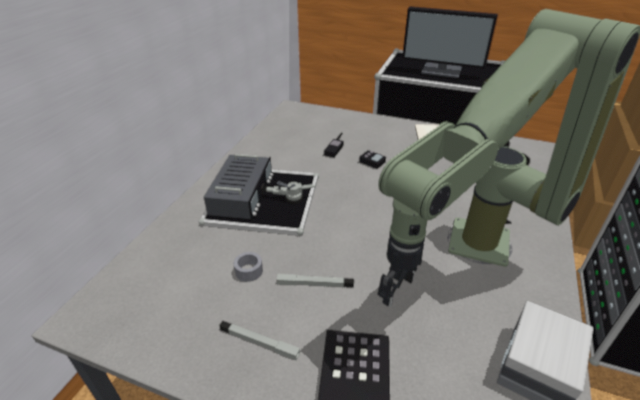

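The top view shows two bars on the robot's left: one at about (170,213), and one at (242,232) with its sleeve at (251,263) and mouth at (235,200). The one farther to the robot's right is (242,232). The clamp pivot is near (346,163) and the stub points to (360,183). I'll zoom in.

```bash
python3 - <<'E'
from h import *
c=eyes.capture("top");im=c["image"]
a=cv2.resize(im[190:275,220:265],None,fx=7,fy=7,interpolation=cv2.INTER_CUBIC)
b=cv2.resize(im[125:210,305:375],None,fx=7,fy=7,interpolation=cv2.INTER_CUBIC)
cv2.imwrite("pics/z1.png",np.hstack([a,b])[...,::-1])
print(a.shape,b.shape)
E
```

```text
(595, 315, 3) (595, 490, 3)
```

View pics/z1.png

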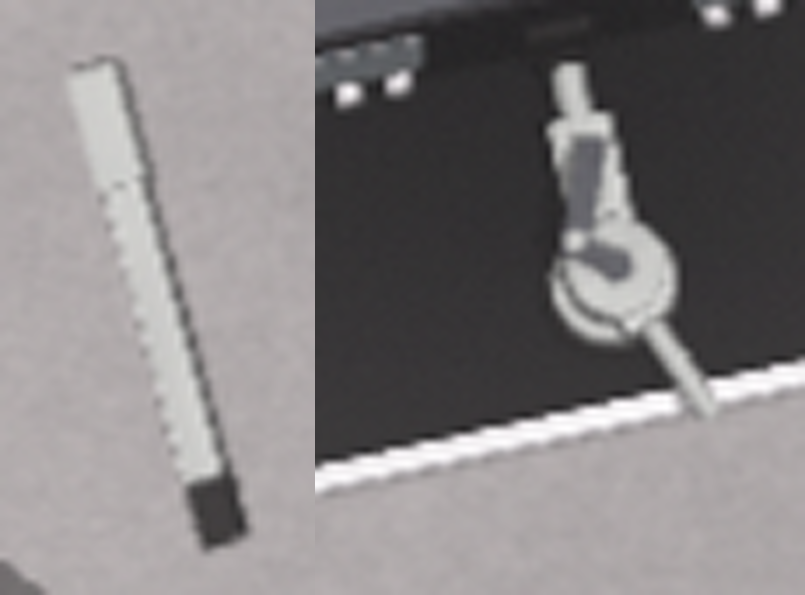

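The crops show the bar's mouth end at px (233.6,199.3), its sleeve end at (252.4,267.4), the stub tip at about (361.7,183.6) and the stub's shoulder end at about (353,172).

```bash
python3 - <<'E'
from h import *
from scipy.spatial.transform import Rotation as R
c=eyes.capture("top")
b=px2w(c,[(233.6,199.3),(252.4,267.4)],.024);print("bar",b,np.linalg.norm(b[0]-b[1]),b.mean(0),np.degrees(np.arctan2(*(b[0]-b[1])[1::-1])))
s=px2w(c,[(352.9,172.1),(361.7,183.6)],.07);d=s[1]-s[0];d/=np.linalg.norm(d);print("stub",s,np.degrees(np.arctan2(d[1],d[0])),"pivot",s[1]-.085*d)
k=px2w(c,[(300,194),(402,173),(378,72),(278,93)],.02);print("sled",k,[np.linalg.norm(k[i]-k[i-1]) for i in range(4)])
u=(k[0]+k[1])/2;e=(k[3]-k[0]);e/=np.linalg.norm(e);print("pivot from sled",u+.06*e,np.degrees(np.arctan2(e[1],e[0])))
print("disc",px2w(c,[(305+(615-315)/7,125+275/7)],.085))
T=R.from_quat(r.state()["tcp_rot"]);print(T.as_matrix().round(3))
E
```

```text
bar [[0.58094563 0.41485066 0.024     ]
 [0.35088164 0.34509183 0.024     ]] 0.24040743718542357 [0.46591364 0.37997125 0.024     ] 16.868086636812453
stub [[ 0.66703481  0.00866219  0.07      ]
 [ 0.62851187 -0.02009648  0.07      ]] -143.2574266787637 pivot [0.69662504 0.03075228 0.07      ]
sled [[ 0.5997746   0.18723247  0.02      ]
 [ 0.67279336 -0.16416189  0.02      ]
 [ 1.03783429 -0.08730004  0.02      ]
 [ 0.96098576  0.26852431  0.02      ]] [np.float64(0.3702456831993632), np.float64(0.3589007390400701), np.float64(0.37304507232819895), np.float64(0.364028383058075)]
pivot from sled [0.69481989 0.024709   0.02      ] 12.683301242955539
disc [[0.69037168 0.02609009 0.085     ]]
[[-0.001 -0.942  0.336]
 [-0.001  0.336  0.942]
 [-1.     0.    -0.001]]
```

step_arm(increments=[[[0.5, -0.3, 0], [0, 0, 0.05], -1], [[1, -0.59, 0], [0, 0, 0.1], -1], [[1, -0.59, 0], [0, 0, 0.1], -1]])

```text
time_s: 0.57
ee_pos: [0.2961, 0.4802, 0.2303]
tcp_rot: [-0.492, 0.509, 0.491, 0.508]
force: [0.6, 0.5, 0.1]
grip_width: 0.0854
```

step_arm(increments=[[[0.5, -0.3, -0.2], [0, 0, 0.05], -1], [[1, -0.59, -0.4], [0, 0, 0.1], -1], [[1, -0.59, -0.4], [0, 0, 0.1], -1]])

```text
time_s: 0.95
ee_pos: [0.3973, 0.4188, 0.1879]
tcp_rot: [0.564, -0.429, -0.563, -0.425]
force: [-1.5, -0.4, 0.6]
grip_width: 0.0854
```

step_arm(increments=[[[0.4, -0.2, -0.4], [0, 0, 0.003], -1], [[0.69, -0.39, -0.8], [0, 0, 0.003], -1], [[0.69, -0.39, -0.8], [0, 0, 0.003], -1], [[0.69, -0.39, -0.8], [0, 0, 0.003], -1]])

```text
time_s: 1.45
ee_pos: [0.4655, 0.3813, 0.1086]
tcp_rot: [0.566, -0.426, -0.566, -0.423]
force: [0.3, -1.2, 0.5]
grip_width: 0.0852
```

```bash
python3 - <<'E'
from h import *
from scipy.spatial.transform import Rotation as R
s=r.state();M=R.from_quat(s["tcp_rot"]).as_matrix();print(M.round(3),s["ee_pos"],np.degrees(np.arctan2(M[1,2],M[0,2])),s["q"])
a=eyes.capture("top")["image"];b=eyes.capture("side")["image"]
A=cv2.resize(a[185:280,205:285],None,fx=5,fy=5);B=cv2.resize(b[230:325,270:365],None,fx=5,fy=5)
cv2.imwrite("pics/z2.png",np.hstack([A,B[:475]])[:,:800,::-1])
E
```

```text
[[-0.002 -0.96  -0.281]
 [-0.004 -0.281  0.96 ]
 [-1.     0.003 -0.003]] [0.46549305 0.38126276 0.10863836] 106.2914160665099 [ 0.54368221  0.38762408  1.57865216 -0.00242035  1.17902897 -1.31051997]
```

View pics/z2.png

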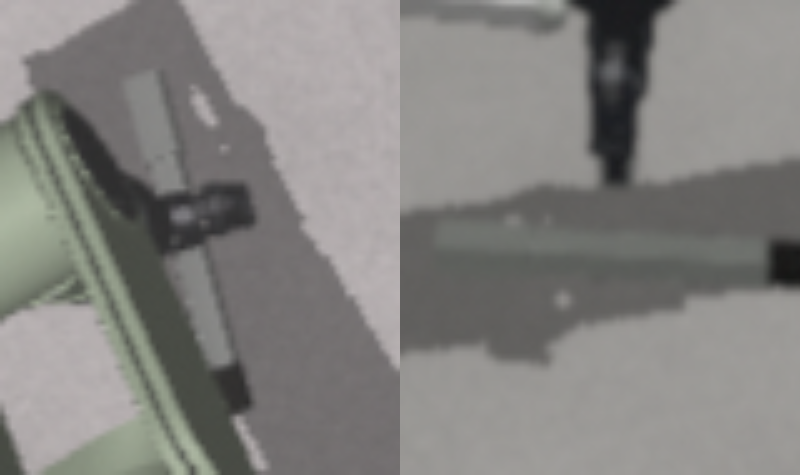

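The hand is over the bar's middle with the jaws across it. Now I'll descend.

step_arm(increments=[[[0, -0.01, -0.4], [0, 0, 0.003], -1], [[0, -0.01, -0.8], [0, 0, 0.003], -1], [[0, -0.01, -0.9], [0, 0, 0.003], -1], [[0, -0.01, -0.9], [0, 0, 0.003], -1]])

```text
time_s: 2.05
ee_pos: [0.466, 0.3817, 0.0208]
tcp_rot: [0.569, -0.421, -0.567, -0.42]
force: [-0.2, -0.2, 0.6]
grip_width: 0.0853
```

step_arm(increments=[[[0, 0, -0.15], [0, 0, 0], -1], [[0, 0, -0.15], [0, 0, 0], -1], [[0, 0, -0.15], [0, 0, 0], 1], [[0, 0, -0.15], [0, 0, 0], 1], [[0, 0, -0.15], [0, 0, 0], 1]])

```text
time_s: 2.68
ee_pos: [0.4663, 0.3817, 0.0061]
tcp_rot: [0.569, -0.421, -0.567, -0.421]
force: [0.8, -0.2, -0.1]
grip_width: 0.032
```

step_arm(increments=[[[0, 0, 0], [0, 0, 0], 1], [[0, 0, 0], [0, 0, 0], 1], [[0, 0, 0], [0, 0, 0], 1]])

```text
time_s: 3.05
ee_pos: [0.4665, 0.3822, 0.0066]
tcp_rot: [0.569, -0.421, -0.567, -0.421]
force: [-1.1, 0.9, 3.4]
grip_width: 0.0186
```

step_arm(increments=[[[0, 0, 0.4], [0, 0, 0], 1], [[0, 0, 0.9], [0, 0, 0], 1], [[0, 0, 0.9], [0, 0, 0], 1]])

```text
time_s: 3.42
ee_pos: [0.4696, 0.3837, 0.1005]
tcp_rot: [0.57, -0.418, -0.566, -0.424]
force: [0.6, 0.5, -3.6]
grip_width: 0.0189
```

step_arm(increments=[[[0, -0.5, 0], [0, 0, 0.02], 1], [[0, -1, 0], [0, 0, 0.04], 1], [[0, -1, 0], [0, 0, 0.04], 1]])

```text
time_s: 3.8
ee_pos: [0.4666, 0.2793, 0.0969]
tcp_rot: [0.594, -0.385, -0.592, -0.386]
force: [-0.6, 0.5, -4.6]
grip_width: 0.0189
```

step_arm(increments=[[[0, -0.5, 0], [0, 0, 0.02], 1], [[0, -1, 0], [0, 0, 0.04], 1], [[0, -1, 0], [0, 0, 0.04], 1]])

```text
time_s: 4.18
ee_pos: [0.4648, 0.1766, 0.0946]
tcp_rot: [-0.615, 0.35, 0.616, 0.348]
force: [0.9, 0.7, -4.2]
grip_width: 0.0186
```

step_arm(increments=[[[0, -0.5, 0], [0, 0, 0.02], 1], [[0, -1, 0], [0, 0, 0.03], 1], [[0, -1, 0], [0, 0, 0.03], 1]])

```text
time_s: 4.55
ee_pos: [0.4641, 0.0749, 0.0934]
tcp_rot: [-0.629, 0.322, 0.631, 0.319]
force: [-0.0, 0.9, -4.2]
grip_width: 0.0181
```

step_arm(increments=[[[0.2, -0.5, 0], [0, 0, 0], 1], [[0.4, -1, 0], [0, 0, 0], 1], [[0.4, -1, 0], [0, 0, 0], 1], [[0.4, -1, 0], [0, 0, 0], 1]])

```text
time_s: 5.05
ee_pos: [0.5034, -0.0236, 0.0922]
tcp_rot: [-0.628, 0.322, 0.632, 0.32]
force: [-0.1, -0.4, -4.3]
grip_width: 0.0186
```

```bash
python3 - <<'E'
from h import *
from scipy.spatial.transform import Rotation as R
s=r.state();M=R.from_quat(s["tcp_rot"]).as_matrix();print(M.round(3),s["ee_pos"],np.degrees(np.arctan2(M[1,2],M[0,2])),s["q"].round(2),s["force"],s["torque"])
E
```

```text
[[-0.007 -0.809 -0.588]
 [-0.001 -0.588  0.809]
 [-1.     0.006  0.004]] [ 0.50336935 -0.02364768  0.09224853] 126.02933135445457 [-0.22  0.23  1.83 -0.    1.09 -2.42] [-0.1240361  -0.39021579 -4.26016434] [ 0.03819412 -0.02098741  0.0065179 ]
```

step_arm(increments=[[[0, -0.45, 0], [0, 0, 0], 1], [[0.03, -0.9, 0], [0, 0, 0], 1], [[0.03, -0.9, -0.1], [0, 0, 0], 1], [[0.03, -0.9, -0.1], [0, 0, 0], 1]])

```text
time_s: 5.55
ee_pos: [0.5046, -0.1113, 0.0805]
tcp_rot: [-0.626, 0.322, 0.634, 0.319]
force: [-0.1, 0.0, -4.4]
grip_width: 0.0185
```

```bash
python3 - <<'E'
from h import *
from scipy.spatial.transform import Rotation as R
s=r.state();M=R.from_quat(s["tcp_rot"]).as_matrix();print(s["ee_pos"],np.degrees(np.arctan2(M[1,2],M[0,2])),s["q"].round(2))
a=eyes.capture("top")["image"];b=eyes.capture("side")["image"]
A=cv2.resize(a[130:250,320:400],None,fx=5,fy=5,interpolation=cv2.INTER_CUBIC);B=cv2.resize(b[160:280,250:330],None,fx=5,fy=5,interpolation=cv2.INTER_CUBIC)
cv2.imwrite("pics/z3.png",np.hstack([A,B])[...,::-1])
E
```

```text
[ 0.50464809 -0.1113259   0.08052078] 126.08581914773508 [-0.38  0.27  1.81 -0.    1.08 -2.58]
```

View pics/z3.png

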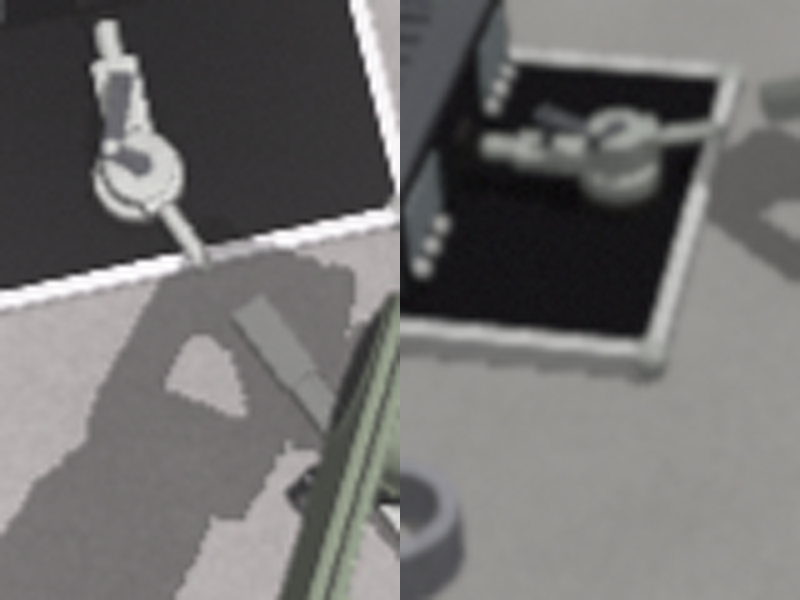

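The top view shows the stub tip at about px (361.4,182.4) and its base at (353.6,172). The bar's mouth is at (369.5,191.2), in line with the stub. The side view shows the tip at about (314.4,185) and the mouth at about (323,179).

```bash
python3 - <<'E'
from h import *
from scipy.optimize import least_squares
from scipy.spatial.transform import Rotation as R
a=eyes.capture("top");b=eyes.capture("side")
g=a["image"].astype(float).mean(2)
# stub centroid per row, black background
print("rows");top=[]
for v in range(171,178):
    row=g[v,345:366]; bg=np.percentile(row,25); w=np.clip(row-bg-25,0,None); 
    print(v,row.astype(int).tolist())
gs=b["image"].astype(float).mean(2)
print("side");
for u in range(300,318): print(u,gs[176:196,u].astype(int).tolist())
m=px2w(a,[(369.5,191.2),(320+309/5,130+384/5)],.098);print("bar mouth top",m,np.degrees(np.arctan2(*(m[0]-m[1])[1::-1])))
s=r.state();M=R.from_quat(s["tcp_rot"]).as_matrix();ax=np.array([M[1,2],-M[0,2]]);print("FK mouth",s["ee_pos"][:2]+.12*ax,ax)
E
```

```text
rows
171 [173, 164, 145, 115, 194, 224, 186, 176, 191, 178, 110, 55, 53, 53, 54, 53, 53, 53, 54, 53, 54]
172 [204, 204, 199, 144, 134, 155, 125, 161, 201, 202, 154, 84, 53, 52, 54, 54, 53, 54, 54, 54, 53]
173 [140, 150, 152, 136, 104, 89, 73, 118, 177, 208, 195, 129, 66, 54, 55, 51, 50, 51, 50, 51, 53]
174 [71, 81, 81, 87, 77, 66, 53, 67, 147, 191, 207, 184, 111, 56, 51, 48, 47, 47, 50, 48, 49]
175 [52, 52, 53, 52, 52, 52, 52, 51, 92, 162, 200, 202, 183, 113, 51, 47, 50, 47, 50, 49, 49]
176 [52, 53, 54, 52, 52, 52, 53, 49, 52, 114, 175, 208, 204, 135, 61, 48, 48, 48, 48, 49, 48]
177 [55, 55, 55, 53, 54, 55, 55, 53, 48, 68, 145, 192, 207, 184, 114, 52, 48, 48, 48, 50, 49]
side
300 [24, 21, 22, 19, 23, 27, 56, 102, 136, 151, 151, 130, 102, 90, 88, 90, 103, 124, 129, 110]
301 [23, 21, 19, 21, 21, 23, 36, 63, 95, 122, 135, 127, 101, 82, 77, 76, 82, 92, 89, 75]
302 [23, 23, 22, 21, 20, 21, 24, 30, 57, 101, 131, 131, 101, 66, 51, 48, 49, 50, 47, 41]
303 [26, 22, 21, 23, 21, 21, 23, 25, 57, 109, 139, 133, 97, 54, 33, 26, 26, 25, 25, 24]
304 [27, 23, 23, 20, 21, 22, 22, 24, 68, 124, 148, 133
[... 734 characters left out ...]
, 128, 128, 125, 118, 112, 106]
313 [97, 96, 111, 129, 147, 164, 174, 174, 161, 134, 116, 115, 120, 118, 113, 109, 106, 102, 97, 96]
314 [146, 160, 174, 180, 184, 188, 188, 182, 163, 130, 111, 110, 113, 109, 102, 98, 96, 96, 95, 95]
315 [177, 185, 190, 189, 188, 182, 171, 157, 142, 124, 120, 124, 124, 115, 101, 96, 96, 95, 95, 96]
316 [182, 184, 178, 166, 160, 153, 145, 138, 135, 135, 139, 139, 128, 109, 98, 95, 95, 95, 96, 96]
317 [158, 151, 144, 138, 138, 140, 141, 142, 144, 145, 145, 141, 125, 104, 96, 95, 95, 96, 95, 96]
bar mouth top [[ 0.59968531 -0.04224845  0.098     ]
 [ 0.54932652 -0.08099468  0.098     ]] 37.57481421395963
FK mouth [ 0.60316068 -0.04138806] [0.80755299 0.58977968]
```

```bash
python3 - <<'E'
from h import *
a=eyes.capture("top");b=eyes.capture("side")
rows=np.arange(173,178);cs=np.array([354.1,354.77,355.65,356.15,356.8])
k=np.polyfit(rows,cs,1);print(k)
p=px2w(a,[(np.polyval(k,v),v) for v in(173,177,182.0)],.07);d=p[0]-p[1];d/=np.linalg.norm(d)
print(p,np.degrees(np.arctan2(d[1],d[0])))
q=px2w(b,[(304,186.2),(308,185.8)],.07);print("side",q, "perp to stub line (top) m:",[(x-p[0])[1]*d[0]-(x-p[0])[0]*d[1] for x in q])
print("side axis dist",[(x-p[2])@d for x in q])
P=np.array([.694,.027,.07]);print("pivot perp",(P-p[0])[1]*d[0]-(P-p[0])[0]*d[1],(P-p[2])@d)
m=px2w(a,[(369.1,190.8),(381.4,206.4)],.098);f=np.array([[.6032,-.0414,0]])
print("mouth",m[0],"perp cam",[(x-p[0])[1]*d[0]-(x-p[0])[0]*d[1] for x in m],"FK",[(x-p[0])[1]*d[0]-(x-p[0])[0]*d[1] for x in f])
E
```

```text
[  0.678 236.844]
[[ 0.66400891  0.00458429  0.07      ]
 [ 0.65058498 -0.0042801   0.07      ]
 [ 0.63385425 -0.01532943  0.07      ]] 33.43846766898918
side [[ 0.66212031 -0.0017234   0.07      ]
 [ 0.64871668 -0.00961766  0.07      ]] perp to stub line (top) m: [np.float64(-0.004222928166229446), np.float64(-0.003424560513511636)]
side axis dist [np.float64(0.031084889263757007), np.float64(0.015549792365917917)]
pivot perp 0.002179097769734399 0.07351556693412953
mouth [ 0.60098303 -0.04097796  0.098     ] perp cam [np.float64(-0.0032908460301113926), np.float64(-0.007875845578394589)] FK [np.float64(-0.004864669623476189)]
```

step_arm(increments=[[[0, 0, -0.1], [0, 0, -0.006], 1], [[0.07, 0.08, -0.16], [0, 0, -0.006], 1], [[0.07, 0.08, -0.16], [0, 0, -0.006], 1], [[0.07, 0.08, -0.16], [0, 0, -0.006], 1]])

```text
time_s: 6.35
ee_pos: [0.5136, -0.1046, 0.0663]
tcp_rot: [-0.625, 0.328, 0.63, 0.325]
force: [-0.2, -0.1, -4.0]
grip_width: 0.0184
```

```bash
cat >> h.py <<'E'
from scipy.spatial.transform import Rotation as R
def where():
    s=r.state();M=R.from_quat(s["tcp_rot"]).as_matrix()
    print("t",round(s["time_s"],2),"tcp",s["ee_pos"].round(4),"bar az",np.degrees(np.arctan2(-M[0,2],M[1,2])).round(2),"tilt x",M[:,0].round(3),"f",s["force"].round(1),"tq",s["torque"].round(2),"w",round(s["grip_width"],4))
E
python3 - <<'E'
from h import *
where()
a=eyes.capture("top")["image"];b=eyes.capture("side")["image"]
A=cv2.resize(a[160:215,340:390],None,fx=8,fy=8,interpolation=cv2.INTER_LINEAR);B=cv2.resize(b[160:215,290:340],None,fx=8,fy=8,interpolation=cv2.INTER_LINEAR)
cv2.imwrite("pics/z4.png",np.hstack([A,B])[...,::-1])
g=a.astype(float).mean(2)
for v in range(180,200): print(v,g[v,355:385].astype(int).tolist())
E
```

```text
t 6.35 tcp [ 0.5136 -0.1046  0.0663] bar az 35.06 tilt x [-0.007 -0.001 -1.   ] f [-0.2 -0.1 -4. ] tq [ 0.05 -0.06  0.03] w 0.0184
180 [77, 120, 156, 191, 162, 126, 143, 169, 176, 176, 175, 176, 179, 175, 170, 150, 135, 128, 129, 121, 113, 109, 112, 123, 125, 125, 161, 176, 179, 177]
181 [156, 165, 148, 142, 137, 133, 128, 166, 179, 176, 157, 141, 130, 128, 129, 117, 110, 110, 112, 114, 113, 116, 114, 113, 113, 113, 129, 136, 137, 136]
182 [177, 177, 173, 147, 127, 134, 131, 134, 129, 130, 121, 111, 107, 109, 112, 111, 111, 115, 116, 115, 114, 115, 114, 114, 114, 113, 114, 113, 113, 115]
183 [175, 156, 141, 122, 112, 124, 130, 119, 109, 109, 111, 110, 113, 114, 112, 112, 113, 114, 114, 113, 113, 114, 113, 116, 114, 113, 116, 115, 117, 115]
184 [127, 121, 113, 110, 104, 109, 115, 112, 109, 114, 114, 114, 116, 114, 115, 115, 114, 115, 113, 113, 113, 115, 112, 112, 112, 113, 114, 115, 116, 113]
185 [110, 110, 111, 115, 112, 113, 114, 113, 112, 115, 114, 114, 114, 113, 113, 114, 114, 114, 114, 115, 115, 114, 113, 113, 113, 113, 113, 114, 114, 114]
186 [113, 113, 114, 114, 115, 112, 115, 
[... 1421 characters left out ...]
129, 141, 140, 140, 141, 141, 141, 141, 137, 123, 116, 115, 115, 113, 113, 111, 113]
196 [113, 147, 160, 157, 128, 111, 113, 111, 109, 111, 113, 110, 99, 113, 136, 140, 139, 140, 139, 140, 141, 140, 128, 117, 114, 114, 114, 115, 113, 115]
197 [114, 157, 174, 172, 163, 157, 158, 129, 112, 113, 114, 114, 109, 99, 114, 135, 140, 140, 140, 140, 140, 140, 138, 130, 117, 113, 114, 114, 114, 113]
198 [149, 170, 175, 174, 173, 170, 171, 164, 132, 112, 112, 112, 113, 101, 95, 121, 137, 140, 139, 140, 139, 141, 140, 138, 125, 116, 114, 115, 114, 113]
199 [159, 174, 175, 174, 171, 169, 170, 171, 161, 128, 112, 113, 113, 109, 99, 103, 131, 140, 138, 138, 139, 140, 139, 141, 137, 120, 115, 115, 114, 113]
```

View pics/z4.png

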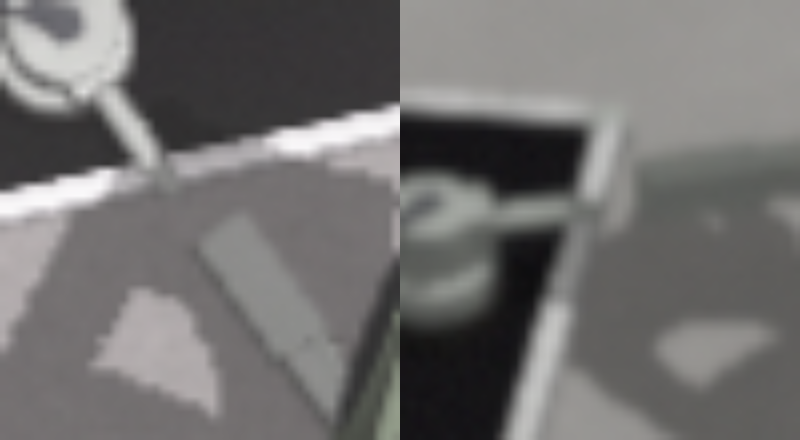

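```bash
python3 - <<'E'
from h import *
a=eyes.capture("top")
P=px2w(a,[(354.1,173),(354.77,174),(355.55,175),(356.15,176),(356.8,177),(360.6,182.6)],.07)[:,:2]
B=px2w(a,[(367.4,188.5),(370.0,192),(372.2,195),(374.35,198)],.0837)[:,:2]
d=np.array([np.cos(np.radians(35)),np.sin(np.radians(35))]);n=np.array([-d[1],d[0]])
o=np.array([.6947,.0266])
for nm,X in(("stub",P),("bar",B)): 
    l=(X-o)@d;p=(X-o)@n;print(nm,np.c_[l,p].round(4).tolist(),"az",35+np.degrees(np.polyfit(l,p,1)[0]))
s=r.state();print("tcp",(s["ee_pos"][:2]-o)@d,(s["ee_pos"][:2]-o)@n)
b=eyes.capture("side");g=b["image"].astype(float).mean(2)
for u in range(318,332,2): print(u,g[172:196,u].astype(int).tolist())
print(w2px(b,[[*(s["ee_pos"][:2]+.12*d),s["ee_pos"][2]+.0054]]), w2px(b,[[*(o-.085*d),.07],[*(o-.06*d),.07]]))
E
```

```text
stub [[-0.0377, -0.0003], [-0.0417, -0.0002], [-0.0459, -0.0004], [-0.0498, -0.0], [-0.0538, 0.0001], [-0.0762, 0.0007]] az 33.32801559052708
bar [[-0.1057, -0.0039], [-0.1199, -0.0041], [-0.132, -0.0042], [-0.1439, -0.0042]] az 35.50027419266497
tcp -0.223687287251386 -0.0039041612279831356
318 [151, 153, 152, 147, 136, 130, 132, 135, 136, 137, 138, 140, 141, 139, 130, 118, 108, 98, 96, 94, 95, 95, 94, 95]
320 [148, 149, 149, 148, 148, 147, 144, 132, 115, 108, 102, 97, 98, 98, 94, 94, 94, 94, 94, 94, 94, 94, 95, 95]
322 [149, 149, 149, 149, 148, 146, 140, 125, 114, 108, 102, 96, 92, 91, 92, 93, 95, 95, 95, 94, 94, 94, 95, 95]
324 [149, 149, 149, 148, 148, 145, 137, 123, 114, 108, 102, 95, 91, 91, 93, 94, 94, 95, 95, 94, 95, 95, 94, 95]
326 [149, 148, 148, 148, 147, 144, 133, 118, 110, 107, 99, 94, 91, 94, 98, 100, 98, 96, 95, 94, 96, 95, 94, 94]
328 [149, 148, 148, 148, 147, 142, 129, 115, 109, 105, 97, 93, 91, 96, 105, 109, 103, 97, 94, 95, 95, 95, 94, 94]
330 [149, 149, 148, 147, 146, 138, 124, 113, 108, 103, 94, 91, 90, 92, 96, 104, 104, 97, 94, 95, 96, 94, 93, 93]
[[319.35434473 183.60190216]] [[314.9014384  185.2908861 ]
 [308.58395548 186.22057403]]
```

step_arm(increments=[[[-0.035, 0.055, -0.02], [0, 0, -0.005], 1], [[-0.035, 0.055, -0.02], [0, 0, -0.005], 1], [[-0.035, 0.055, -0.02], [0, 0, -0.005], 1]])

```text
time_s: 6.92
ee_pos: [0.5101, -0.0993, 0.0647]
tcp_rot: [-0.623, 0.333, 0.627, 0.33]
force: [0.3, -0.0, -3.5]
grip_width: 0.0186
```

```bash
python3 - <<'E'
from h import *
where()
s=r.state();d=np.array([np.cos(np.radians(35)),np.sin(np.radians(35))]);n=np.array([-d[1],d[0]]);o=np.array([.6947,.0266])
print("tcp",(s["ee_pos"][:2]-o)@d,(s["ee_pos"][:2]-o)@n)
E
```

```text
t 6.92 tcp [ 0.5101 -0.0993  0.0647] bar az 34.13 tilt x [-0.006 -0.001 -1.   ] f [ 0.3 -0.  -3.5] tq [ 0.03 -0.07 -0.01] w 0.0186
tcp -0.22346011329379456 0.0027347959902939145
```

step_arm(increments=[[[0.05, 0.034, 0], [0, 0, 0], 1], [[0.1, 0.068, 0], [0, 0, 0], 1], [[0.15, 0.101, 0], [0, 0, 0], 1], [[0.2, 0.135, 0], [0, 0, 0], 1], [[0.25, 0.17, 0], [0, 0, 0], 1]])

```text
time_s: 7.55
ee_pos: [0.5355, -0.082, 0.0646]
tcp_rot: [-0.623, 0.332, 0.627, 0.33]
force: [-0.1, -0.7, -5.0]
grip_width: 0.0184
```

step_arm(increments=[[[0.05, 0.034, 0], [0, 0, 0], 1], [[0.1, 0.068, 0], [0, 0, 0], 1], [[0.1, 0.068, 0], [0, 0, 0], 1]])

```text
time_s: 7.92
ee_pos: [0.546, -0.075, 0.0647]
tcp_rot: [-0.623, 0.332, 0.627, 0.33]
force: [1.1, -0.0, -3.9]
grip_width: 0.0188
```

```bash
python3 - <<'E'
from h import *
where()
a=eyes.capture("top")["image"];b=eyes.capture("side")["image"]
A=cv2.resize(a[160:215,340:390],None,fx=8,fy=8,interpolation=cv2.INTER_LINEAR);B=cv2.resize(b[160:215,290:340],None,fx=8,fy=8,interpolation=cv2.INTER_LINEAR)
cv2.imwrite("pics/z5.png",np.hstack([A,B])[...,::-1])
E
```

```text
t 7.92 tcp [ 0.546  -0.075   0.0647] bar az 34.17 tilt x [-0.006 -0.001 -1.   ] f [ 1.1 -0.  -3.9] tq [-0.02 -0.05 -0.01] w 0.0188
```

View pics/z5.png

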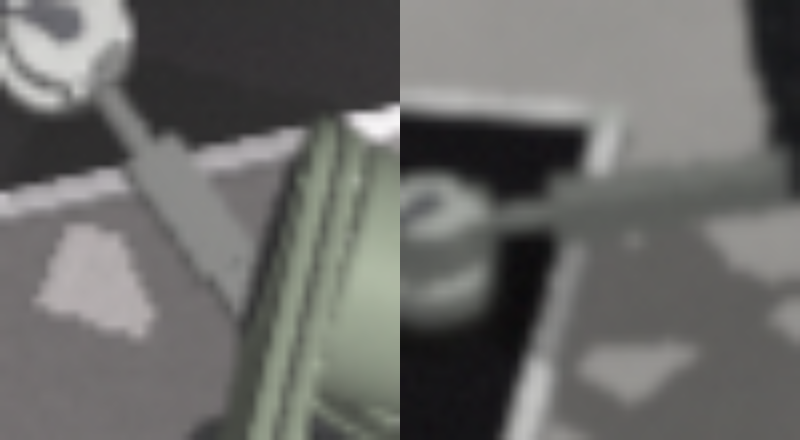

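The socket is on the stub, centred in the top view and with almost no force. I'll slide it the rest of the way on.

step_arm(increments=[[[0.05, 0.034, 0], [0, 0, 0], 1], [[0.1, 0.068, 0], [0, 0, 0], 1], [[0.15, 0.101, 0], [0, 0, 0], 1], [[0.2, 0.135, 0], [0, 0, 0], 1], [[0.2, 0.135, 0], [0, 0, 0], 1]])

```text
time_s: 8.65
ee_pos: [0.5659, -0.0614, 0.0646]
tcp_rot: [-0.623, 0.332, 0.627, 0.33]
force: [-0.4, -0.5, -4.1]
grip_width: 0.0188
```

step_arm(increments=[[[0.03, 0.02, 0], [0, 0, 0], 1], [[0.05, 0.034, 0], [0, 0, 0], 1], [[0.05, 0.034, 0], [0, 0, 0], 1]])

```text
time_s: 9.02
ee_pos: [0.571, -0.058, 0.0646]
tcp_rot: [-0.623, 0.332, 0.627, 0.33]
force: [0.0, -0.3, -4.3]
grip_width: 0.0185
```

```bash
python3 - <<'E'
from h import *
where()
E
```

```text
t 9.03 tcp [ 0.571  -0.058   0.0646] bar az 34.19 tilt x [-0.006 -0.001 -1.   ] f [ 0.  -0.3 -4.3] tq [ 0.06 -0.03  0.03] w 0.0185
```

step_arm(increments=[[[0.015, 0.01, 0], [0, 0, 0], 1], [[0.03, 0.02, 0], [0, 0, 0], 1], [[0.03, 0.02, 0], [0, 0, 0], 1]])

```text
time_s: 9.4
ee_pos: [0.5714, -0.0574, 0.0641]
tcp_rot: [-0.621, 0.334, 0.628, 0.328]
force: [-7.9, -6.3, -1.4]
grip_width: 0.0185
```

The bar is seated: there is about 10 N of axial contact at the expected reach of 0.150 m. Next I'll plan the arc.

```bash
cat > arc.py <<'E'
from h import *
import sys
O=np.array([.695,.027]);Rr=.149
def plan(th1,n):
    s=r.state();M=R.from_quat(s["tcp_rot"]).as_matrix();th0=np.degrees(np.arctan2(-M[0,2],M[1,2]));p=s["ee_pos"]
    u=lambda t:np.array([np.cos(np.radians(t)),np.sin(np.radians(t))])
    f=s["force"][:2];v=O-p[:2];ph=np.degrees(np.arctan2(v[1],v[0]));print("az",th0,"pos az",ph,"R",np.linalg.norm(v),"f ax,side",f@u(ph),f@[-u(ph)[1],u(ph)[0]],"tq",s["torque"])
    for i in range(1,n+1):
        t=ph+(th1-ph)*i/n; d=O-Rr*u(t)-p[:2]
        print(np.round([d[0]*10,d[1]*10,(.0646-p[2])*10],3).tolist(),round((t-th0)/180,4),round(t,1))
plan(float(sys.argv[1]),int(sys.argv[2]))
E
python3 arc.py 24 5
```

```text
az 34.18950387871752 pos az 34.31806326639786 R 0.14970694519395977 f ax,side -10.092252252201831 -0.7662393972069887 tq [-0.62629223  0.78990483 -0.12779025]
[-0.024, 0.049, 0.005] -0.0108 32.3
[-0.051, 0.095, 0.005] -0.0222 30.2
[-0.078, 0.142, 0.005] -0.0337 28.1
[-0.102, 0.189, 0.005] -0.0451 26.1
[-0.125, 0.238, 0.005] -0.0566 24.0
```

step_arm(increments=[[[-0.024, 0.049, 0.005], [0, 0, -0.011], 1], [[-0.051, 0.095, 0.005], [0, 0, -0.022], 1], [[-0.078, 0.142, 0.005], [0, 0, -0.034], 1], [[-0.102, 0.189, 0.005], [0, 0, -0.045], 1], [[-0.125, 0.238, 0.005], [0, 0, -0.057], 1]])

```text
time_s: 10.02
ee_pos: [0.5588, -0.036, 0.0646]
tcp_rot: [-0.59, 0.39, 0.595, 0.382]
force: [-1.2, -6.8, -5.2]
grip_width: 0.0184
```

```bash
python3 arc.py 14 5
```

```text
az 23.908227801156517 pos az 24.843131218371358 R 0.1500431068878416 f ax,side -3.932667436752348 -5.6256414309750715 tq [-1.23185294  0.00570178  0.17859283]
[-0.013, 0.056, 0.0] -0.0069 22.7
[-0.034, 0.108, 0.0] -0.0189 20.5
[-0.053, 0.162, 0.0] -0.0309 18.3
[-0.069, 0.215, 0.0] -0.043 16.2
[-0.084, 0.27, 0.0] -0.055 14.0
```

step_arm(increments=[[[-0.013, 0.056, 0], [0, 0, -0.007], 1], [[-0.034, 0.108, 0], [0, 0, -0.019], 1], [[-0.053, 0.162, 0], [0, 0, -0.031], 1], [[-0.069, 0.215, 0], [0, 0, -0.043], 1], [[-0.084, 0.27, 0], [0, 0, -0.055], 1]])

```text
time_s: 10.65
ee_pos: [0.5502, -0.0124, 0.0646]
tcp_rot: [-0.555, 0.441, 0.559, 0.43]
force: [-1.9, -9.8, -4.6]
grip_width: 0.0186
```

```bash
python3 arc.py 5 5
```

```text
az 14.00784673541361 pos az 15.208315541078376 R 0.15005257805026762 f ax,side -4.4268909762109345 -8.926487833059808 tq [-1.64701185  0.11504958  0.27121325]
[-0.003, 0.054, 0.0] -0.0047 13.2
[-0.014, 0.106, 0.0] -0.016 11.1
[-0.023, 0.158, 0.0] -0.0274 9.1
[-0.031, 0.211, 0.0] -0.0387 7.0
[-0.036, 0.264, 0.0] -0.05 5.0
```

step_arm(increments=[[[-0.003, 0.054, 0], [0, 0, -0.005], 1], [[-0.014, 0.106, 0], [0, 0, -0.016], 1], [[-0.023, 0.158, 0], [0, 0, -0.027], 1], [[-0.031, 0.211, 0], [0, 0, -0.039], 1], [[-0.036, 0.264, 0], [0, 0, -0.05], 1]])

```text
time_s: 11.28
ee_pos: [0.5458, 0.0102, 0.0645]
tcp_rot: [-0.52, 0.485, 0.522, 0.47]
force: [-3.2, -12.2, -3.3]
grip_width: 0.0182
```

```bash
python3 arc.py -5 5
```

```text
az 4.9992787732201815 pos az 6.4150913680631865 R 0.15011368321788388 f ax,side -4.516011261354189 -11.81304272038233 tq [-1.98591517  0.34124894  0.05857676]
[0.006, 0.06, 0.001] -0.0048 4.1
[0.003, 0.12, 0.001] -0.0175 1.8
[0.002, 0.179, 0.001] -0.0302 -0.4
[0.003, 0.238, 0.001] -0.0429 -2.7
[0.007, 0.298, 0.001] -0.0556 -5.0
```

step_arm(increments=[[[0.005, 0.06, 0], [0, 0, -0.005], 1], [[0.003, 0.12, 0], [0, 0, -0.018], 1], [[0.002, 0.179, 0], [0, 0, -0.03], 1], [[0.003, 0.238, 0], [0, 0, -0.043], 1], [[0.007, 0.298, 0], [0, 0, -0.056], 1]])

```text
time_s: 11.9
ee_pos: [0.5452, 0.0365, 0.0644]
tcp_rot: [-0.476, 0.532, 0.478, 0.512]
force: [-4.8, -10.6, -1.5]
grip_width: 0.0185
```

```bash
python3 arc.py -14 5
```

```text
az -5.134156362199969 pos az -3.6398484689700408 R 0.15011851548487018 f ax,side -4.1623225330693625 -10.840942665392477 tq [-1.72477274  0.42959316 -0.09656557]
[0.016, 0.053, 0.002] -0.0032 -5.7
[0.022, 0.106, 0.002] -0.0147 -7.8
[0.03, 0.16, 0.002] -0.0262 -9.9
[0.04, 0.213, 0.002] -0.0377 -11.9
[0.052, 0.265, 0.002] -0.0493 -14.0
```

step_arm(increments=[[[0.016, 0.053, 0], [0, 0, -0.003], 1], [[0.022, 0.106, 0], [0, 0, -0.015], 1], [[0.03, 0.16, 0], [0, 0, -0.026], 1], [[0.04, 0.213, 0], [0, 0, -0.038], 1], [[0.052, 0.265, 0], [0, 0, -0.049], 1]])

```text
time_s: 12.52
ee_pos: [0.5487, 0.0602, 0.0643]
tcp_rot: [-0.434, 0.57, 0.436, 0.545]
force: [-6.0, -7.9, -0.8]
grip_width: 0.0184
```

```bash
python3 arc.py -20 5
```

```text
az -14.066298556290606 pos az -12.803147300241973 R 0.15000711946640385 f ax,side -4.128336255876469 -8.997563410930047 tq [-1.53241135  0.47187486 -0.3960217 ]
[0.019, 0.034, 0.003] -0.001 -14.2
[0.028, 0.07, 0.003] -0.009 -15.7
[0.039, 0.106, 0.003] -0.017 -17.1
[0.05, 0.142, 0.003] -0.025 -18.6
[0.063, 0.177, 0.003] -0.033 -20.0
```

step_arm(increments=[[[0.019, 0.034, 0], [0, 0, -0.001], 1], [[0.028, 0.07, 0], [0, 0, -0.009], 1], [[0.039, 0.106, 0], [0, 0, -0.017], 1], [[0.05, 0.142, 0], [0, 0, -0.025], 1]])

```text
time_s: 13.02
ee_pos: [0.552, 0.0722, 0.0643]
tcp_rot: [-0.41, 0.589, 0.413, 0.56]
force: [-6.5, -6.2, -0.1]
grip_width: 0.0185
```

```bash
python3 arc.py -22 4
```

```text
az -18.69201924699211 pos az -17.544400987256452 R 0.14997811248903817 f ax,side -4.286177761340671 -7.854062472221248 tq [-1.22775313  0.39070777 -0.5184838 ]
[0.018, 0.025, 0.003] 0.0002 -18.7
[0.028, 0.052, 0.003] -0.006 -19.8
[0.038, 0.079, 0.003] -0.0122 -20.9
[0.049, 0.106, 0.003] -0.0184 -22.0
```

step_arm(increments=[[[0.014, 0.022, 0], [0, 0, 0], 1], [[0.025, 0.045, 0], [0, 0, -0.005], 1], [[0.025, 0.045, 0], [0, 0, -0.005], 1]])

```text
time_s: 13.4
ee_pos: [0.5529, 0.0749, 0.0643]
tcp_rot: [-0.405, 0.594, 0.408, 0.562]
force: [-7.0, -5.7, 0.8]
grip_width: 0.0185
```

```bash
python3 arc.py -22 3
```

```text
az -19.67814901564122 pos az -18.6386193711861 R 0.14993359116994165 f ax,side -4.803469246630803 -7.664265443265842 tq [-1.00838133  0.44064835 -0.53647693]
[0.018, 0.025, 0.003] -0.0004 -19.8
[0.029, 0.052, 0.003] -0.0067 -20.9
[0.039, 0.079, 0.003] -0.0129 -22.0
```

step_arm(increments=[[[0.018, 0.025, 0], [0, 0, -0.005], 1], [[0.026, 0.045, 0], [0, 0, -0.012], 1], [[0.026, 0.045, 0], [0, 0, -0.012], 1]])

```text
time_s: 13.78
ee_pos: [0.5544, 0.079, 0.0646]
tcp_rot: [-0.394, 0.602, 0.398, 0.569]
force: [-4.9, -1.8, 0.1]
grip_width: 0.0185
```

```bash
python3 arc.py -23 3
```

```text
az -21.841635062057616 pos az -20.31052344606818 R 0.14990333949464127 f ax,side -4.006652862026121 -3.3697883070006895 tq [-0.4182627   0.28827796 -0.13292512]
[0.017, 0.019, 0.0] 0.0035 -21.2
[0.025, 0.04, 0.0] -0.0015 -22.1
[0.034, 0.062, 0.0] -0.0064 -23.0
```

Side force is down to 3.4 N, so the lever is past its peak and near the dead point. I'll continue gently towards the stop.

step_arm(increments=[[[0.015, 0.02, 0], [0, 0, -0.004], 1], [[0.022, 0.045, 0], [0, 0, -0.008], 1], [[0.022, 0.045, 0], [0, 0, -0.008], 1]])

```text
time_s: 14.15
ee_pos: [0.556, 0.0832, 0.0647]
tcp_rot: [-0.386, 0.608, 0.391, 0.573]
force: [-4.9, -2.0, -0.4]
grip_width: 0.0187
```

```bash
python3 arc.py -24 3
```

```text
az -23.311376384449435 pos az -22.014087783505666 R 0.14993876209672322 f ax,side -3.82588806070567 -3.712032435505124 tq [-0.5286404   0.30134543 -0.25798969]
[0.015, 0.012, -0.001] 0.0035 -22.7
[0.022, 0.028, -0.001] -0.0001 -23.3
[0.029, 0.044, -0.001] -0.0038 -24.0
```

step_arm(increments=[[[0.015, 0.018, 0], [0, 0, -0.003], 1], [[0.02, 0.04, 0], [0, 0, -0.006], 1], [[0.02, 0.04, 0], [0, 0, -0.006], 1]])

```text
time_s: 14.52
ee_pos: [0.5574, 0.0865, 0.0648]
tcp_rot: [-0.38, 0.612, 0.385, 0.577]
force: [-4.9, -3.0, -1.0]
grip_width: 0.0183
```

```bash
python3 arc.py -25 3
```

```text
az -24.44577048526318 pos az -23.3743550065472 R 0.1499210962871092 f ax,side -3.343881947259171 -4.693019088788429 tq [-0.66999461  0.2877174  -0.38747402]
[0.014, 0.009, -0.002] 0.0029 -23.9
[0.02, 0.022, -0.002] -0.0001 -24.5
[0.026, 0.035, -0.002] -0.0031 -25.0
```

step_arm(increments=[[[0.01, 0.02, 0], [0, 0, -0.004], 1], [[0.02, 0.04, 0], [0, 0, -0.008], 1], [[0.02, 0.04, 0], [0, 0, -0.008], 1]])

```text
time_s: 14.9
ee_pos: [0.5583, 0.0885, 0.0647]
tcp_rot: [-0.373, 0.619, 0.377, 0.58]
force: [-5.2, -6.0, 0.1]
grip_width: 0.0187
```

```bash
python3 arc.py -26 3
```

```text
az -25.848406799071064 pos az -24.239524089195704 R 0.14987091017000026 f ax,side -2.2943908279080625 -7.57507266231738 tq [-1.33561891  0.40803775 -0.01301182]
[0.014, 0.01, -0.001] 0.0057 -24.8
[0.021, 0.024, -0.001] 0.0024 -25.4
[0.027, 0.038, -0.001] -0.0008 -26.0
```

step_arm(increments=[[[0.01, 0.02, 0], [0, 0, -0.002], 1], [[0.017, 0.04, 0], [0, 0, -0.004], 1], [[0.017, 0.04, 0], [0, 0, -0.004], 1]])

```text
time_s: 15.28
ee_pos: [0.5588, 0.0896, 0.0646]
tcp_rot: [-0.371, 0.623, 0.372, 0.58]
force: [-6.1, -8.9, -0.1]
grip_width: 0.0187
```

```bash
python3 arc.py -26 3
```

```text
az -26.515416300271166 pos az -24.67602502166263 R 0.14986077749327262 f ax,side -1.8280062095231338 -10.64437649490616 tq [-1.72841381  0.38642959  0.02221892]
[0.013, 0.007, -0.0] 0.0078 -25.1
[0.018, 0.017, -0.0] 0.0053 -25.6
[0.023, 0.028, -0.0] 0.0029 -26.0
```

step_arm(increments=[[[0.01, 0.03, 0], [0, 0, -0.001], 1], [[0.02, 0.055, 0], [0, 0, -0.002], 1], [[0.02, 0.055, 0], [0, 0, -0.002], 1], [[0.02, 0.055, 0], [0, 0, -0.002], 1]])

```text
time_s: 15.78
ee_pos: [0.5592, 0.0905, 0.0645]
tcp_rot: [-0.37, 0.627, 0.369, 0.578]
force: [-6.8, -12.8, 0.2]
grip_width: 0.0187
```

```bash
python3 arc.py -26 3; python3 - <<'E'
from h import *
a=eyes.capture("top")["image"]
cv2.imwrite("pics/z6.png",cv2.resize(a[130:230,290:380],None,fx=6,fy=6,interpolation=cv2.INTER_LINEAR)[...,::-1])
E
```

```text
az -26.878357377840867 pos az -25.07680179276921 R 0.14993464278113128 f ax,side -0.7514009006920919 -14.458634985771118 tq [-2.46510084  0.58010401 -0.21381946]
[0.012, 0.003, 0.001] 0.0083 -25.4
[0.015, 0.01, 0.001] 0.0066 -25.7
[0.019, 0.018, 0.001] 0.0049 -26.0
```

View pics/z6.png

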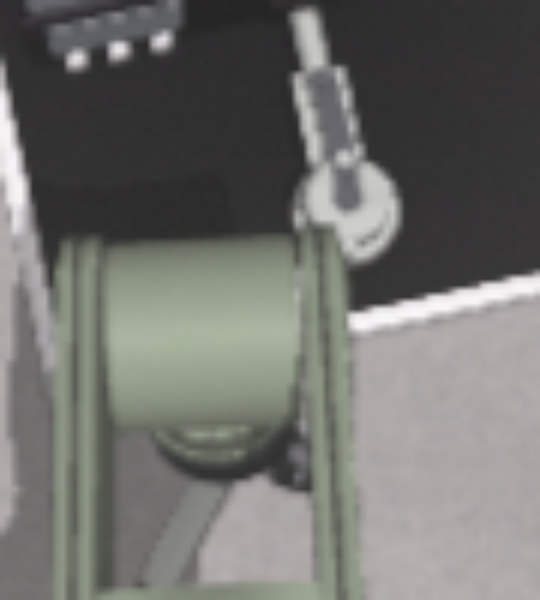

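step_arm(increments=[[[-0.005, -0.015, 0], [0, 0, 0.004], 1], [[-0.005, -0.015, 0], [0, 0, 0.006], 1]])

```text
time_s: 16.08
ee_pos: [0.5581, 0.0882, 0.0647]
tcp_rot: [-0.376, 0.624, 0.374, 0.574]
force: [-5.3, -3.8, -0.1]
grip_width: 0.0186
```

```bash
python3 arc.py -24 1;python3 -c "
from h import *
where()"
```

```text
az -25.834765849549413 pos az -24.0677093539181 R 0.14996945675960924 f ax,side -3.28640847149218 -5.59649587088764 tq [-0.89523539  0.31254278 -0.34376078]
[0.008, -0.006, -0.001] 0.0102 -24.0
t 16.07 tcp [0.5581 0.0882 0.0647] bar az -25.83 tilt x [-0.058 -0.04  -0.997] f [-5.3 -3.8 -0.1] tq [-0.9   0.31 -0.34] w 0.0186
```

step_arm(increments=[[[0, -0.005, 0], [0.006, -0.009, 0.004], 1], [[-0.002, -0.01, 0], [0.012, -0.018, 0.008], 1], [[-0.002, -0.01, 0], [0.012, -0.018, 0.008], 1]])

```text
time_s: 16.45
ee_pos: [0.5571, 0.0868, 0.0643]
tcp_rot: [-0.383, 0.596, 0.382, 0.594]
force: [-2.1, -2.6, -4.5]
grip_width: 0.0185
```

```bash
python3 arc.py -24 1;python3 -c "
from h import *
where()"
```

```text
az -24.51660927159078 pos az -23.432157739522797 R 0.15032733618770816 f ax,side -0.9058077475402981 -3.2128956565484916 tq [-0.50712853  0.41842311 -0.31095812]
[0.018, 0.008, 0.003] 0.0029 -24.0
t 16.45 tcp [0.5571 0.0868 0.0643] bar az -24.52 tilt x [-0.002 -0.003 -1.   ] f [-2.1 -2.6 -4.5] tq [-0.51  0.42 -0.31] w 0.0185
```

step_arm(increments=[[[-0.045, 0.02, 0], [0, 0, 0], 1], [[-0.09, 0.04, 0], [0, 0, 0], 1], [[-0.14, 0.061, 0], [0, 0, 0], 1], [[-0.18, 0.08, 0], [0, 0, 0], 1]])

```text
time_s: 16.95
ee_pos: [0.5389, 0.0951, 0.0645]
tcp_rot: [-0.383, 0.596, 0.382, 0.594]
force: [0.3, -4.3, -3.6]
grip_width: 0.0185
```

```bash
python3 arc.py -24 1;python3 -c "
from h import *
where()"
```

```text
az -24.506684098640324 pos az -23.586055447200817 R 0.1702830270920536 f ax,side 1.9797514665395792 -3.7782875143487584 tq [-0.73045722 -0.18983003 -0.23443253]
[0.199, -0.075, 0.001] 0.0028 -24.0
t 16.95 tcp [0.5389 0.0951 0.0645] bar az -24.51 tilt x [-0.002 -0.003 -1.   ] f [ 0.3 -4.3 -3.6] tq [-0.73 -0.19 -0.23] w 0.0185
```

step_arm(increments=[[[-0.045, 0.02, 0], [0, 0, 0], 1], [[-0.09, 0.04, 0], [0, 0, 0], 1], [[-0.14, 0.061, 0], [0, 0, 0], 1], [[-0.2, 0.088, 0], [0, 0, 0], 1]])

```text
time_s: 17.45
ee_pos: [0.5185, 0.1044, 0.0645]
tcp_rot: [-0.383, 0.596, 0.382, 0.594]
force: [0.2, -2.5, -3.2]
grip_width: 0.0188
```

step_arm(increments=[[[-0.045, 0.02, 0], [0, 0, 0], 1], [[-0.09, 0.04, 0], [0, 0, 0], 1], [[-0.18, 0.08, 0], [0, 0, 0], 1], [[-0.3, 0.132, 0], [0, 0, 0], 1], [[-0.4, 0.176, 0], [0, 0, 0], 1]])

```text
time_s: 18.08
ee_pos: [0.4771, 0.1226, 0.0643]
tcp_rot: [-0.383, 0.596, 0.383, 0.593]
force: [-0.2, -0.4, -5.1]
grip_width: 0.0184
```

```bash
python3 -c "
from h import *
where()
a=eyes.capture('top')['image'];b=eyes.capture('side')['image']
A=cv2.resize(a[140:230,290:380],None,fx=5,fy=5);B=cv2.resize(b[150:240,270:340],None,fx=5,fy=5)
cv2.imwrite('pics/z7.png',np.hstack([A,B])[...,::-1])"
```

```text
t 18.07 tcp [0.4771 0.1226 0.0643] bar az -24.48 tilt x [-0.003 -0.002 -1.   ] f [-0.2 -0.4 -5.1] tq [ 0.   -0.08  0.  ] w 0.0184
```

View pics/z7.png

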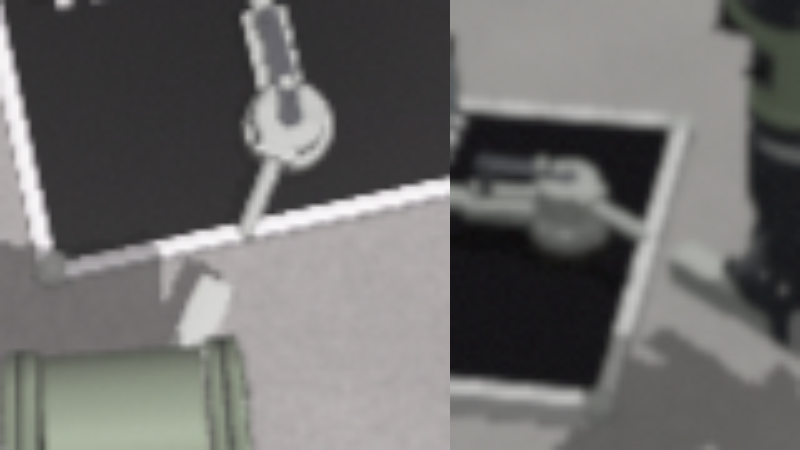

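The bar is clear of the clamp. The stub now points from the hub at about (275,160) to its tip at (245,232) in the crop. Next I'll measure its angle and back away.

step_arm(increments=[[[-0.25, 0.1, 0], [0, 0, 0], 1], [[-0.5, 0.2, -0.1], [0, 0, 0], 1], [[-0.5, 0.2, -0.4], [0, 0, 0], 1], [[-0.5, 0.2, -0.48], [0, 0, 0], 1], [[-0.5, 0.2, -0.52], [0, 0, 0], 1]])

```text
time_s: 18.8
ee_pos: [0.4271, 0.1426, 0.0121]
tcp_rot: [-0.383, 0.596, 0.383, 0.593]
force: [-0.4, 0.1, -4.9]
grip_width: 0.0185
```

```bash
python3 - <<'E'
from h import *
where()
a=eyes.capture("top");g=a["image"].astype(float).mean(2)
pts=[]
for v in range(173,183):
    row=g[v,334:352];w=np.clip(row-60,0,None)*(np.abs(np.arange(334,352)-(344.6-(v-171.6)*.417))<4.5);c=(w*np.arange(334,352)).sum()/w.sum();pts.append((c,v))
    print(v,round(c,2),row.astype(int).tolist())
P=px2w(a,pts[:7],.07);k=np.polyfit(P[:,0],P[:,1],1);print("az",np.degrees(np.arctan(k[0])))
E
```

```text
t 18.8 tcp [0.4271 0.1426 0.0121] bar az -24.46 tilt x [-0.004 -0.002 -1.   ] f [-0.4  0.1 -4.9] tq [ 0.02 -0.03 -0.01] w 0.0185
173 344.51 [53, 53, 54, 53, 53, 49, 46, 49, 132, 186, 201, 166, 109, 93, 127, 138, 125, 105]
174 343.78 [53, 53, 55, 53, 55, 50, 49, 68, 153, 198, 198, 137, 81, 71, 81, 74, 64, 57]
175 343.07 [55, 53, 54, 53, 51, 50, 48, 120, 176, 200, 199, 126, 55, 53, 53, 53, 52, 52]
176 342.73 [55, 55, 55, 53, 49, 50, 51, 144, 194, 199, 161, 95, 52, 54, 53, 53, 54, 54]
177 342.27 [54, 55, 55, 51, 50, 49, 82, 162, 201, 193, 125, 63, 55, 55, 56, 56, 55, 55]
178 341.84 [55, 54, 55, 53, 51, 50, 128, 185, 203, 168, 97, 54, 55, 55, 55, 56, 55, 54]
179 341.45 [56, 57, 53, 49, 50, 68, 152, 198, 198, 136, 69, 55, 55, 54, 55, 55, 55, 56]
180 341.01 [55, 55, 52, 50, 50, 123, 175, 200, 189, 119, 57, 54, 56, 56, 55, 55, 55, 56]
181 340.72 [55, 55, 52, 50, 53, 143, 192, 199, 159, 91, 57, 56, 57, 57, 56, 64, 88, 149]
182 340.29 [54, 53, 50, 52, 82, 161, 201, 194, 130, 63, 54, 80, 101, 199, 228, 230, 228, 234]
az -26.262479405980823
```

step_arm(increments=[[[0, 0, -0.03], [0, 0, 0], 1], [[0, 0, -0.056], [0, 0, 0], 1], [[0, 0, -0.056], [0, 0, 0], 1]])

```text
time_s: 19.23
ee_pos: [0.4276, 0.1425, 0.0067]
tcp_rot: [-0.383, 0.596, 0.383, 0.593]
force: [0.3, -0.4, -4.5]
grip_width: 0.0185
```

step_arm(increments=[[[0, 0, 0], [0, 0, 0], 0.4], [[0, 0, 0], [0, 0, 0], 0], [[0, 0, 0], [0, 0, 0], -0.6], [[0, 0, 0], [0, 0, 0], -1], [[0, 0, 0], [0, 0, 0], -1]])

```text
time_s: 19.85
ee_pos: [0.4277, 0.1425, 0.0067]
tcp_rot: [-0.383, 0.596, 0.383, 0.593]
force: [0.1, -0.8, -0.3]
grip_width: 0.0854
```

step_arm(increments=[[[0, 0, 0.1], [0, 0, 0], -1], [[0, 0, 0.4], [0, 0, 0], -1], [[0, 0, 0.9], [0, 0, 0], -1], [[0, 0, 1], [0, 0, 0], -1]])

```text
time_s: 20.35
ee_pos: [0.4309, 0.143, 0.1109]
tcp_rot: [-0.384, 0.593, 0.381, 0.596]
force: [0.3, -0.6, -0.3]
grip_width: 0.0856
```

step_arm(increments=[[[-0.3, 0.5, 0.3], [0, 0, 0], -1], [[-0.5, 1, 0.6], [0, 0, 0], -1], [[-0.5, 1, 0.6], [0, 0, 0], -1]])

```text
time_s: 20.72
ee_pos: [0.381, 0.246, 0.1733]
tcp_rot: [-0.386, 0.59, 0.383, 0.597]
force: [-0.8, -1.0, -0.5]
grip_width: 0.0856
```

step_arm(increments=[[[0, 0.5, 0], [0, 0, 0], -1], [[0, 1, 0], [0, 0, 0], -1], [[0, 1, 0], [0, 0, 0], -1]])

```text
time_s: 21.1
ee_pos: [0.3807, 0.3473, 0.1721]
tcp_rot: [-0.387, 0.59, 0.384, 0.596]
force: [-0.2, -1.1, 0.3]
grip_width: 0.0851
```

```bash
python3 - <<'E'
from h import *
where()
a=eyes.capture("top");im=a["image"];g=im.astype(float).mean(2)
cv2.imwrite("pics/z8.png",cv2.resize(im[60:290,150:520],None,fx=2,fy=2)[...,::-1])
P=[]
for v in range(175,182):
    u=np.arange(334,350);row=g[v,334:350]*(np.abs(u-(343-(v-175)*.392))<4.6);w=np.clip(row-60,0,None);P.append(((w*u).sum()/w.sum(),v))
p=px2w(a,P,.07);k=np.polyfit(p[:,0],p[:,1],1);az=np.degrees(np.arctan(k[0]))
print("stub az",az,"lever est (sym. assumption, yaw 12)",.595+np.radians(12-az))
E
```

```text
t 21.1 tcp [0.3807 0.3473 0.1721] bar az -23.98 tilt x [ 0.009  0.001 -1.   ] f [-0.2 -1.1  0.3] tq [-0.03  0.04  0.09] w 0.0851
stub az -21.91924177424719 lever est (sym. assumption, yaw 12) 1.1870024487406168
```

View pics/z8.png

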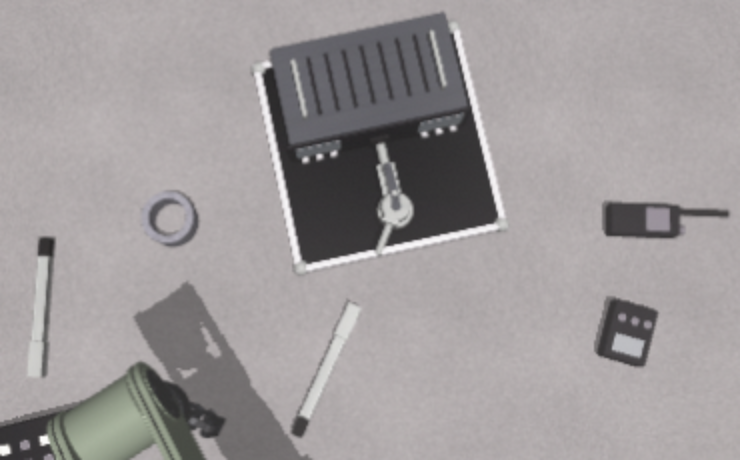

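The bar lies flat at about (327,370) in the crop, clear of the sled. The bystanders are where they were, and the stub is in its home direction.

```bash
python3 -c "
from cell import job
print(job.close_job())"
```

```text
the job is handed in; nothing more can be done
None
```

I locked the clamp with the bar, laid the bar back on the table and handed the job in at about 21 s. No verdict was reported.

- **Bar chosen:** two bars lay on the robot's left, and I took the one farther to the right. I gripped it at its middle.
- **Throw:** I slid the socket on until it met the shoulder, with about 10 N axial contact. I then swung the lever about 59° along the arc, and the side force peaked at about 12 N. At the stop I pressed to a steep rise of about 14.5 N, under the 25 N limit.
- **Bar laid down:** I drew the bar off along the stub with no more than about 4 N of side force. It lies flat on the table clear of the sled, and the gripper is open and well away.

**Last checks:** the final top picture shows the lever in its home direction, the bar flat and the bystanders apparently unmoved.
- **Lever angle:** it measures about 1.187 rad, but that assumes the lever's travel is symmetric about the sled. The image alone is good to only about ±0.035 rad, so the main evidence for fully home is the hard stop felt in the force.
- **Camera disagreement:** the side and top cameras differed by about 4 mm on the stub line. I went by the top view, and the bar went on freely.
- **Gripper tilt:** under the final press the gripper tilted about 4°. I levelled it before drawing the bar off.

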